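# Bolt under the inspection lamp

## Task

I want to inspect the thread of the longest of the three bolts: lower it into the two brass vee rests at the front of the inspection stand, so that the bare shank between its head and its nut lies down in both vees (head to either side), and let go of it. Then take the handle of the stand's green lamp lid, which springs shut by itself, lift the lid to 50 degrees (the long red tick on the quadrant) and keep holding it there so that its lamp shines on the bolt: finish while still holding the lid, do not let go. Leave the other loose things where they are.

Things in the scene. Friction and masses are not known exactly. Their poses are not given: they have to be found in the camera images.
- bolt_long: Longest of three steel hex bolts with nuts, 88 mm long, 19 mm high, 0.09 kg, lying on the bench in any of three places. Origin: centre of its underside at the start, 9 mm below its axis. Its y axis runs along it: hex head (22 mm across) at y = 36 to 44 mm, bare 12 mm thick shank from -19 to 36, nut (21 mm across) from -30 to -19, threaded end at -44.
- bolt_shank (a point): Point on the long bolt's axis, at the middle of the bare 55 mm shank between nut and head (8 mm from the bolt's middle towards the head); 9 mm above the bench at the start. Take the bolt here, across the shank, from above.
- stand: Fixed inspection stand: grey base plate 220 (x) by 170 (y) by 8 mm, origin under it on the bench, plate from x = -130 to +90 mm; vee rests at the front, green lamp box behind (x -40 to +77, y -70 to +70, walls 58 mm high) with lid. x points from the rests to the lid's hinge, y left, z up. Quadrant (radius 67 mm about the hinge, ticks each 10 degrees, long red one at 50) at y = +79 mm.
- cradle (a point): Place of the shank's middle when seated: on the stand at x = -100, y = 0, 50 mm above the bench; the bolt lies along the stand's y. Two brass 90 degree vees, 4 mm thick, at y = -18.5 and +18.5 mm, lips 27 mm apart and 5 mm above this point; 33 mm clear between them for fingers, free to 36 mm below this point. The lid's front edge is 58 mm behind it.
- lid_hinge (a point): Point on the lid's hinge axis at mid-width, 60 mm above the bench, at x = +78 mm on the stand. The axis runs along the stand's y. The lid reaches 120 mm from it towards the stand's front, is 146 mm wide and 14 mm thick.
- lid_handle (a point): Middle of the lid's handle, a round 10 mm steel bar along the stand's y, 80 mm clear between its posts, axis 30 mm above the lid's top. Lid shut: 108 mm in front of the hinge axis, 44 mm above it, 104 mm above the bench; it swings up and back about the hinge. Pinch it from above, closing along the stand's x; it can turn between the fingers.
- lamp_lid (a joint): Opening angle of the lid in rad: 0 shut (as at the start), growing as it opens, at most 1.7; 50 degrees = 0.873. A spring and its weight (0.35 kg) close it from any angle up to beyond 50 degrees; holding it at 50 degrees takes about 4 N at the handle.
- bolt_mid: Bystander: middle-sized steel hex bolt with nut, 67 mm long (origin: centre of its underside).
- bolt_short: Bystander: short steel hex bolt with nut, 56 mm long.
- bearing: Bystander: steel ball bearing, 53 mm across, 16 mm high, lying flat.
- padlock: Bystander: brass padlock, 75x45x20 mm, lying flat.
- screwdriver_blue: Bystander: screwdriver with blue handle, 165 mm long, 26 mm high, lying flat.
Things that resemble listed ones, but are neither listed nor needed, are in the scene too. What is shaped like the bolt_long but brown is not meant.

How it is judged:
On the way, in this order (a step that is already met when the one before it is completed fails the run):
1. The long bolt is carried in the fingers right down to the vee rests (not dropped from above) (distance between bolt_shank and cradle below 0.016 m and contact force between the fingers and bolt_long above 0.5 N), for 0.04 s.
2. The bolt lies in both vees and has been let go, the lid still shut (x of bolt_shank in the frame of cradle between -0.004 and 0.004 m and y of bolt_shank in the frame of cradle between -0.011 and 0.011 m and z of bolt_shank in the frame of cradle between -0.003 and 0.003 m and angle between the y axis of bolt_long and the y axis of stand, either way round below 0.09 rad and contact force between the fingers and bolt_long below 0.2 N and value of joint lamp_lid below 0.2 rad), for 0.3 s.
3. The fingers have lifted the lid to near 50 degrees (value of joint lamp_lid above 0.7 rad and contact force between the fingers and stand above 0.5 N), for 0.2 s.
At the end, for the whole second after the job is handed in: Through the last second the fingers hold the lid still at 44 to 56 degrees (0.5 N or more), and the long bolt lies let go in both vees: middle of its shank within 4 mm across, 11 mm along and 3 mm in height of its place, axis within 5 degrees of the vees' line (x of bolt_shank in the frame of cradle between -0.004 and 0.004 m and y of bolt_shank in the frame of cradle between -0.011 and 0.011 m and z of bolt_shank in the frame of cradle between -0.003 and 0.003 m and angle between the y axis of bolt_long and the y axis of stand, either way round below 0.09 rad and contact force between the fingers and bolt_long below 0.2 N and value of joint lamp_lid between 0.768 and 0.977 rad and velocity of joint lamp_lid between -0.15 and 0.15 rad/s and contact force between the fingers and stand above 0.5 N and linear speed of bolt_long below 0.02 m/s); the arm keeps its last pose, push and grip.
It fails at once if Another loose thing (bolt mid) is moved by more than 30 mm (distance of bolt_mid from where it was at the start of the episode above 0.03 m).
It fails at once if Another loose thing (bolt short) is moved by more than 30 mm (distance of bolt_short from where it was at the start of the episode above 0.03 m).
It fails at once if Another loose thing (bearing) is moved by more than 30 mm (distance of bearing from where it was at the start of the episode above 0.03 m).
It fails at once if Another loose thing (padlock) is moved by more than 30 mm (distance of padlock from where it was at the start of the episode above 0.03 m).
It fails at once if Another loose thing (screwdriver blue) is moved by more than 30 mm (distance of screwdriver_blue from where it was at the start of the episode above 0.03 m).
It also fails if it takes over 45 s, if anything falls off the work surface, if the arm or the gripper's body presses on something with over 40 N, if the wrist force passes 120 N, or if a joint passes its speed limit or range.

## Robot

A 6-joint arm with a two-finger parallel gripper is mounted at the origin on a cart in front of the work surface, level with it; the furniture and walls round the work are solid. World frame = base frame: x ahead of the robot, y to its left, z up, the work surface at z = 0. Lengths are in m, angles in rad, forces in N, time in s.
With the tool pointing down it reaches from about 0.25 to 0.775 m from the base axis. Payload 4 kg.
Tool frame: the origin (TCP) lies on the centre line of the jaws, within the pads' length; the fingertips stand 8 mm ahead of it and the grasp point (between the pads) lies 11 mm behind it; z points along the fingers, y is the line along which they close (so a half turn about z gives the same grasp; the last joint's range is limited). The gripper opens to 85 mm and grips with 20 to 120 N. Pads are 22 mm wide; open, the fingers measure 114 mm over their backs; the gripper's body (76 mm by 85 mm) begins 54 mm behind the grasp point. The pads swing forward as they close: fully open they stand 13 mm farther back than shut.
Start: joints at [-1.216, 0.087, 1.371, -0, 1.684, -0.103], TCP at [0.243, -0.493, 0.239] pointing down, gripper open.
Joint ranges: [-3.1, 3.1], [-0.76, 2.03], [0.27, 2.55], [-1.08, 4.22], [0.17, 2.65], [-2.57, 2.57]. Speed limits (rad/s): [2.79, 2.79, 3.14, 3.14, 3.14, 3.14].

## Interface

Orientations are given as a rotation vector (axis times angle).
In Python, from workcell import readout, get_image, ticket gives the robot as it stands.
- The arm moves only by the tool jog_arm, never from a script. Its argument "commands" is a list of rows, each a list of 3 entries, a list of its own where there are three numbers: the opening, from -1 (shut) to 1 (fully open), then the shift along the tool's x, y, z in units of 150 mm (1.0 is 150 mm), then the turn about the tool's z in units of 360 degrees (1.0 is 360 degrees). A call has 1 to 10 rows; each row is the pose to reach, as a shift and turn from the pose commanded when the call began, along the tool's axes at that moment, turning the shorter way round; what a row does not reach only later rows make up. A row lasts 1/12 s, in which the tool goes at most 41.7 mm and 7.16 degrees, less where a joint would pass 70% of its speed; a pose out of reach is approached as far as the arm can. A call with a number of a shift or a turn outside -1 to 1 is refused whole. A call with a gripper value outside its range is refused whole. The fingers move at their own pace and stop on an object; the grip force is fixed at half the most. Time passes only in rows, so rows that repeat a pose let the fingers close. It gives the time, the measured TCP pose, the force, the opening and the grip force at its end, in the units of the state.
- readout.get_obs(): the state, without advancing time (a new reading comes with each control period).
- get_image(name): name is "scene" or "top" or "wrist"; returns a dict with "frame" (420x560x3 uint8, red, green, blue), "depth" (420x560 float32, m along the optical axis (not along the pixel's ray), 0 where there is no reading), "mtx" (3x3 intrinsics, pixels), "position" and "attitude" of the camera in the world; the wrist camera has in their place "hand_eye" (4x4, takes a point from camera to tool coordinates, whose origin is the TCP and whose axes are the flange's). Camera axes: x right, y down, z forward; pixel columns grow to the right and rows downward; lengths in m; the calibration is good to about 2 mm. A picture is of the moment at which its call begins: read the wrist's pose just before it.
- ticket.close_job(): hands the job in; it is judged then, once.
The state is a dict: "t": time; "qpos": joint angles; "qd": joint speeds; "effort": joint torques, N m; "position": TCP position; "tcp_rot": TCP orientation; "force": force on the tool from outside, world axes, zero at the start; "wrist_torque": the same for the moment, N m; "finger_gap": finger opening in m; "grip_force": force on a finger pad.
Only numpy, scipy, OpenCV 4.12 (cv2) and the standard library are available. Lean on these libraries where they do the work, as an engineer would, in place of code of your own. Each camera call takes 0.05 s, during which the arm holds its last target. There are 200 camera calls.

## Working session

There is one attempt and no reset: what is moved stays moved. The work goes in short steps, Python scripts to look and compute and a tool call to move; the robot and the scene stay as the last step left them, time stands still between calls to the robot, and variables do not carry over. Pictures are saved under pics/ and viewed, at most 10 in all, crops included, and the job is handed in when it is done.

Besides the shell and the picture viewer there is one more tool, called after "Emit:" as a command line: name --argument value ..., lists and objects as JSON in quotes. jog_arm: Moves the arm, as the interface text tells. Its arguments: {"type":"object","properties":{"commands":{"type":"array","items":{"type":"array"}}},"required":["commands"]}

```bash
mkdir -p pics; ls; cat > h.py <<'E'
import numpy as np,cv2
from scipy.spatial.transform import Rotation as R
from workcell import readout,get_image,ticket
def cam(n):
    o=readout.get_obs(); d=get_image(n); K=np.array(d['mtx'])
    if n=='wrist':
        T=np.eye(4);T[:3,:3]=R.from_rotvec(o['tcp_rot']).as_matrix();T[:3,3]=o['position'];T=T@np.array(d['hand_eye'])
    else:
        T=np.eye(4);a=np.array(d['attitude'])
        T[:3,:3]=a if a.shape==(3,3) else (R.from_rotvec(a) if a.size==3 else R.from_quat(a)).as_matrix()
        T[:3,3]=d['position']
    return d['frame'],d['depth'],K,T
def cloud(dep,K,T):
    v,u=np.indices(dep.shape); p=np.stack([(u-K[0,2])/K[0,0]*dep,(v-K[1,2])/K[1,1]*dep,dep],-1)
    return p@T[:3,:3].T+T[:3,3]
def plane(u,v,z,K,T):
    r=T[:3,:3]@np.array([(u-K[0,2])/K[0,0],(v-K[1,2])/K[1,1],1]); return T[:3,3]+r*(z-T[2,3])/r[2]
def save(n,f): cv2.imwrite('pics/'+n,f[:,:,::-1])
E
python3 - <<'E'
from h import *
print(readout.get_obs())
for n in ('scene','top'):
    d=get_image(n); print(d['position'],d['attitude'],d['mtx']); save(n+'.png',d['frame'])
E
```

```text
pics
{'t': 0.0, 'qpos': array([-1.21610984e+00,  8.79273564e-02,  1.37228422e+00,  5.17527708e-06,
        1.68362060e+00, -1.03088690e-01]), 'qd': array([-1.49506412e-03, -4.51148280e-05,  2.56046957e-04, -4.69326120e-05,
        7.77562362e-05,  1.96689554e-05]), 'effort': array([ 1.19506294e-04, -3.51859295e+01, -3.13270497e+01, -1.79205308e-04,
        1.07413801e-02,  2.78192402e-05]), 'position': array([ 0.24290351, -0.4929002 ,  0.23813903]), 'tcp_rot': array([-3.05749328e+00, -7.12305965e-01,  4.33052951e-04]), 'force': array([1.09975631, 0.54613006, 1.3655885 ]), 'wrist_torque': array([ 0.01065835,  0.04554333, -0.02813889]), 'grip_force': 0.0, 'finger_gap': 0.08547687695690183}
[-0.271255   -1.0346739   0.58098103] [-1.88881304  0.69627414 -0.41971318] [[444.9965404    0.         272.93232211]
 [  0.         444.9965404  212.51682548]
 [  0.           0.           1.        ]]
[ 0.35731936 -0.17457511  1.14290124] [-2.13590901  2.18307284 -0.0611821 ] [[400.57753597   0.         278.57280559]
 [  0.         400.57753597 205.70142566]
 [  0.           0.           1.        ]]
```

View pics/top.png

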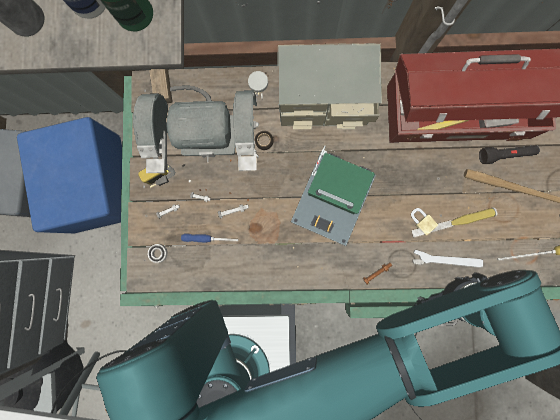

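View pics/scene.png

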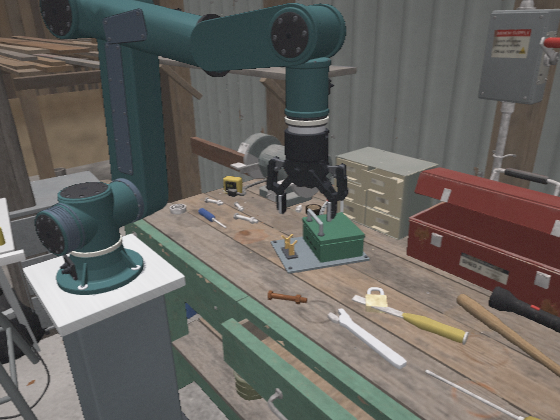

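Top view: the three bolts are near (168,211), (202,197) and (233,210). The stand has its lid at (340,182), its handle at (333,197) and its vees at (323,223). The brown decoy is at (377,272).

```bash
python3 - <<'E'
from h import *
f,d,K,T=cam('top'); P=cloud(d,K,T)
z=P[...,2]
print('bench z',np.median(z[230:260,250:290]))
# bolts: bright low-saturation things on the bench
hsv=cv2.cvtColor(f,cv2.COLOR_RGB2HSV)
m=((hsv[...,2]>140)&(hsv[...,1]<70)).astype(np.uint8); 
m[:185]=0;m[225:]=0;m[:,:150]=0;m[:,255:]=0
n,l,s,c=cv2.connectedComponentsWithStats(cv2.morphologyEx(m,cv2.MORPH_CLOSE,np.ones((3,3))))
for i in range(1,n):
    if s[i,4]<12: continue
    v,u=np.where(l==i); r=cv2.minAreaRect(np.c_[u,v].astype(np.float32)); b=cv2.boxPoints(r)
    q=np.array([plane(*x,0.012,K,T) for x in b])
    print(s[i],plane(*r[0],0.012,K,T).round(3),np.linalg.norm(q[1]-q[0]).round(3),np.linalg.norm(q[2]-q[1]).round(3),np.degrees(np.arctan2(*(q[2]-q[1])[[1,0]])).round(1),np.degrees(np.arctan2(*(q[1]-q[0])[[1,0]])).round(1))
# stand: green lid
g=((hsv[...,0]>55)&(hsv[...,0]<95)&(hsv[...,1]>90)).astype(np.uint8); g[:140]=0;g[250:]=0;g[:,:285]=0;g[:,390:]=0
n,l,s,c=cv2.connectedComponentsWithStats(g); i=1+s[1:,4].argmax()
v,u=np.where(l==i); r=cv2.minAreaRect(np.c_[u,v].astype(np.float32)); b=cv2.boxPoints(r)
print('lid z',np.median(z[l==i]),s[i]); q=np.array([plane(*x,0.074,K,T) for x in b]); print(q.round(4),q.mean(0))
print([np.linalg.norm(q[k]-q[k-1]).round(4) for k in range(4)])
hm=(z>0.098)&(z<0.118);hm[:140]=0;hm[250:]=0;hm[:,:285]=0;hm[:,390:]=0
v,u=np.where(hm);print('handle',len(u),u.mean(),v.mean(),P[hm].mean(0))
c=np.hstack([f[180:230,150:260],f[140:250,285:395][:50]])
big=cv2.resize(f[140:250,145:395],None,fx=3.2,fy=3.2,interpolation=cv2.INTER_CUBIC); save('crop.png',big)
E
```

```text
bench z -0.0006081475582500051
[ 150  185  105   40 3927] [0.468 0.08  0.012] 0.3 0.111 179.2 -91.4
lid z 0.07381552442860118 [ 308  154   66   59 1481]
[[ 0.4892 -0.2193  0.074 ]
 [ 0.5969 -0.2681  0.074 ]
 [ 0.536  -0.3982  0.074 ]
 [ 0.4297 -0.3488  0.074 ]] [ 0.51295811 -0.3085951   0.074     ]
[np.float64(0.1425), np.float64(0.1183), np.float64(0.1436), np.float64(0.1172)]
handle 160 333.75 194.48125 [ 0.47670117 -0.28472185  0.10793706]
```

View pics/crop.png

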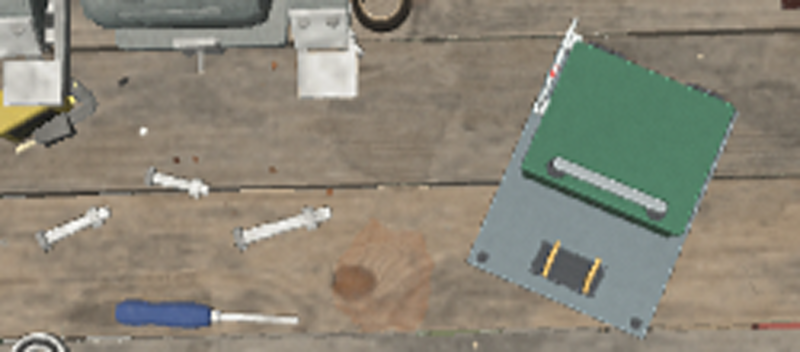

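Crop: the longest bolt runs from its head at crop (238,238) to its threaded end at (328,211), with the nut near (318,214). It is the right-hand one of the three. The vees are at crop (548,260) and (593,275), and the quadrant is at (555,70).

```bash
cat >> h.py <<'E'
def go(p,yaw):
    "delta to TCP pos p, tool y along world yaw (mod 180) -> units"
    o=readout.get_obs(); M=R.from_rotvec(o['tcp_rot']).as_matrix()
    d=M.T@(np.array(p)-o['position'])/0.15
    y0=np.arctan2(M[1,1],M[0,1]); dy=(yaw-y0+np.pi/2)%np.pi-np.pi/2
    print('t',o['t'],'shift',d.round(4),'turn',round(-dy/2/np.pi,4),'y0deg',np.degrees(y0).round(2),'q',o['qpos'].round(2))
E
python3 - <<'E'
from h import *
f,d,K,T=cam('top')
e=[plane(145+u/3.2,140+v/3.2,0.01,K,T) for u,v in((238,238),(328,211))]
print(e,np.linalg.norm(e[0]-e[1]))
for a,b in (((40,240),(106,212)),((148,177),(208,190))):
  print(np.linalg.norm(plane(145+a[0]/3.2,140+a[1]/3.2,0.01,K,T)-plane(145+b[0]/3.2,140+b[1]/3.2,0.01,K,T)))
v=e[0]-e[1];yaw=np.arctan2(v[1],v[0]);print('head dir',np.degrees(yaw)); s=(e[0]+e[1])/2+.008*v/np.linalg.norm(v);print(s)
go([s[0],s[1],0.16],yaw+np.pi/2)
M=R.from_rotvec(readout.get_obs()['tcp_rot']).as_matrix();print(M.round(3)); print(get_image('wrist')['hand_eye'])
E
```

```text
[array([0.43878744, 0.03117595, 0.01      ]), array([ 0.46105117, -0.04954126,  0.01      ])] 0.08373137014625133
0.06413051485952964
0.0556167920534891
head dir 105.420126737196
[ 0.44779215 -0.00147064  0.01      ]
t 0.2 shift [ 2.6734 -2.3355  0.5274] turn -0.22 y0deg -63.77 q [-1.22  0.09  1.37 -0.    1.68 -0.1 ]
[[ 0.897  0.442 -0.001]
 [ 0.442 -0.897  0.001]
 [ 0.    -0.001 -1.   ]]
[[ 2.06200810e-04 -9.48586083e-01 -3.16519193e-01  8.18101103e-02]
 [ 9.99999894e-01  6.50396191e-05  4.56544542e-04 -8.00187652e-04]
 [-4.12485511e-04 -3.16519254e-01  9.48585996e-01 -1.34010313e-01]
 [ 0.00000000e+00  0.00000000e+00  0.00000000e+00  1.00000000e+00]]
```

Emit:
jog_arm --commands '[[1, [0.2, -0.18, 0], -0.02], [1, [0.4, -0.36, 0], -0.04], [1, [0.6, -0.52, 0], -0.06], [1, [0.8, -0.7, 0], -0.08], [1, [1.0, -0.87, 0], -0.1], [1, [1.0, -0.87, 0], -0.1], [1, [1.0, -0.87, 0], -0.1]]'

```text
t: 0.83
position: [0.3207, -0.3086, 0.2397]
tcp_rot: [2.686, 1.627, -0.0]
force: [0.0, -0.1, -0.1]
finger_gap: 0.0854
grip_force: 0.0
```

```bash
python3 - <<'E'
from h import *
f,d,K,T=cam('wrist'); save('w1.png',f); np.savez('w1.npz',f=f,d=d,K=K,T=T)
go([0.448,-0.001,0.16],np.radians(15.4))
E
```

```text
t 0.8833 shift [ 2.2189 -0.2036  0.5279] turn -0.1198 y0deg -27.73 q [-0.9  -0.15  1.6  -0.    1.69 -0.41]
```

View pics/w1.png

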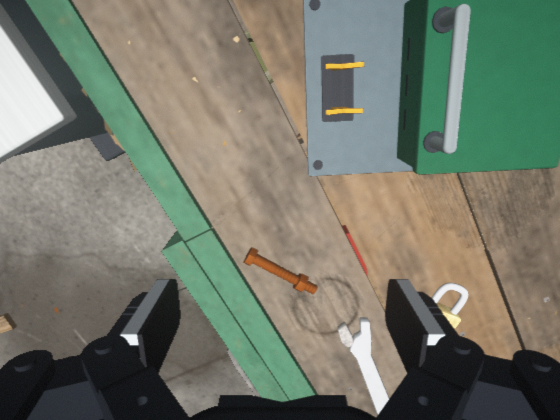

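Wrist view: the brass vees are at (344,66) and (344,111), the handle bar runs from (462,10) to (450,148), and the plate's right-hand edge is at row 172.

```bash
cat > st.py <<'E'
from h import *
def stand(f,d,K,T):
    P=cloud(d,K,T); hsv=cv2.cvtColor(f,cv2.COLOR_RGB2HSV).astype(int)
    m=(hsv[...,0]>14)&(hsv[...,0]<32)&(hsv[...,1]>140)&(hsv[...,2]>110)&(P[...,2]>0.035)&(P[...,2]<0.065)
    n,l,s,c=cv2.connectedComponentsWithStats(m.astype(np.uint8)); V=[]
    for i in range(1,n):
        if s[i,4]>40:
            v,u=np.where(l==i); p=P[l==i]; r=cv2.minAreaRect(np.c_[u,v].astype(np.float32))
            b=np.array([plane(*x,0.055,K,T) for x in cv2.boxPoints(r)])
            print('vee',s[i],p.mean(0).round(4),p[:,2].min().round(4),p[:,2].max().round(4),'rect at .055',plane(*r[0],.055,K,T).round(4),[np.linalg.norm(b[k]-b[k-1]).round(4) for k in (1,2)])
            V.append(plane(*r[0],.055,K,T))
    h=(P[...,2]>0.1)&(P[...,2]<0.113)&(hsv[...,1]<60)
    n,l,s,c=cv2.connectedComponentsWithStats(h.astype(np.uint8)); i=1+s[1:,4].argmax(); p=P[l==i]
    c=p.mean(0); w=np.linalg.svd(p[:,:2]-c[:2],full_matrices=False)[2][0]; w*=np.sign(w[1])
    t=(p[:,:2]-c[:2])@w
    print('handle',s[i],c.round(4),'yaw y',np.degrees(np.arctan2(w[1],w[0])).round(2),'mid',(c[:2]+w*(t.max()+t.min())/2).round(4),t.max()-t.min())
    if len(V)==2:
        dv=V[0]-V[1]; dv*=np.sign(dv[1]); print('vee mid',(V[0]+V[1])/2,np.linalg.norm(dv),np.degrees(np.arctan2(dv[1],dv[0])))
E
python3 - <<'E'
from st import *
a=np.load('w1.npz'); stand(a['f'],a['d'],a['K'],a['T'])
E
```

```text
vee [326  62  38   7 187] [ 0.4132 -0.2432  0.0485] 0.0402 0.0556 rect at .055 [ 0.4124 -0.2433  0.055 ] [np.float64(0.0305), np.float64(0.0041)]
vee [326 108  37   7 175] [ 0.3974 -0.2762  0.0481] 0.0357 0.0554 rect at .055 [ 0.3972 -0.2755  0.055 ] [np.float64(0.0307), np.float64(0.0046)]
handle [ 440    4   31  150 2272] [ 0.4686 -0.2854  0.1067] yaw y 65.34 mid [ 0.4674 -0.2881] 0.09884280678465103
vee mid [ 0.40478527 -0.25937266  0.055     ] 0.03556317094823549 64.76863573729146
```

Emit:
jog_arm --commands '[[1, [0.25, -0.02, 0], -0.019], [1, [0.5, -0.04, 0], -0.038], [1, [0.75, -0.06, 0], -0.057], [1, [1.0, -0.1, 0], -0.076], [1, [1.0, -0.1, 0], -0.095], [1, [1.0, -0.1, 0], -0.11], [1, [1.0, -0.1, 0], -0.12]]'

```text
t: 1.47
position: [0.3768, -0.171, 0.2392]
tcp_rot: [1.899, 2.502, -0.001]
force: [-0.1, 0.1, -0.1]
finger_gap: 0.0854
grip_force: 0.0
```

```bash
python3 - <<'E'
from st import *
f,d,K,T=cam('wrist'); save('w2.png',f)
go([0.448,-0.001,0.16],np.radians(15.4))
E
```

```text
t 1.5167 shift [0.966  0.764  0.5269] turn 0.0006 y0deg 15.61 q [-0.56 -0.22  1.66 -0.    1.7  -0.84]
```

Emit:
jog_arm --commands '[[1, [0.2, 0.15, 0.1], 0], [1, [0.4, 0.3, 0.2], 0], [1, [0.6, 0.45, 0.3], 0], [1, [0.8, 0.6, 0.4], 0], [1, [0.97, 0.76, 0.5], 0], [1, [0.97, 0.76, 0.5], 0], [1, [0.97, 0.76, 0.5], 0], [1, [0.97, 0.76, 0.5], 0]]'

```text
t: 2.18
position: [0.448, -0.001, 0.1643]
tcp_rot: [1.906, 2.497, -0.002]
force: [-0.3, -0.4, -0.3]
finger_gap: 0.0856
grip_force: 0.0
```

```bash
cat > bl.py <<'E'
from h import *
def bolt(f,d,K,T,near,zmin=0.005,zmax=0.03,rad=.06):
    P=cloud(d,K,T)
    m=(P[...,2]>zmin)&(P[...,2]<zmax)&(np.hypot(P[...,0]-near[0],P[...,1]-near[1])<rad)
    n,l,s,c=cv2.connectedComponentsWithStats(m.astype(np.uint8)); i=1+s[1:,4].argmax(); p=P[l==i]
    r=cv2.minAreaRect((p[:,:2]*1e3).astype(np.float32)); b=cv2.boxPoints(r)
    c0=p[:,:2].mean(0); w=np.linalg.svd(p[:,:2]-c0,full_matrices=False)[2][0]; w*=np.sign(w[1])
    cr=np.array(r[0])/1e3; t=(p[:,:2]-cr)@w; q=(p[:,:2]-cr)@np.array([-w[1],w[0]])
    print('px',s[i],'rect',r,'pca yaw',np.degrees(np.arctan2(w[1],w[0])).round(2),'zmax',p[:,2].max())
    for a in np.arange(-.048,.049,.006):
        k=(t>a)&(t<a+.006)
        if k.any(): print(round(a,3),k.sum(),q[k].min().round(4),q[k].max().round(4),p[k,2].max().round(4))
    k=(t>-.015)&(t<.025); print('shank mid(+8mm in +w)',cr+.008*w+np.array([-w[1],w[0]])*(q[k].min()+q[k].max())/2)
E
python3 - <<'E'
from bl import *
f,d,K,T=cam('wrist'); save('w3.png',f); bolt(f,d,K,T,(.448,-.001))
E
```

```text
px [ 269  149   26  104 1671] rect ((449.1895751953125, -8.197193145751953), (20.666078567504883, 87.944091796875), 14.947463035583496) pca yaw 104.94 zmax 0.020493568767519676
-0.048 23 -0.0053 0.0051 0.0167
-0.042 90 -0.0053 0.0052 0.0171
-0.036 60 -0.0052 0.0051 0.0168
-0.03 145 -0.0103 0.0103 0.0205
-0.024 199 -0.0103 0.0103 0.0204
-0.018 92 -0.005 0.0051 0.017
-0.012 91 -0.0058 0.0051 0.0161
-0.006 93 -0.0057 0.0051 0.0167
-0.0 88 -0.0057 0.0051 0.0161
0.006 95 -0.0056 0.0051 0.0162
0.012 102 -0.0055 0.0051 0.0159
0.018 102 -0.0055 0.0051 0.0168
0.024 101 -0.0054 0.0051 0.0161
0.03 94 -0.0053 0.0051 0.0155
0.036 188 -0.0101 0.01 0.0201
0.042 108 -0.01 0.01 0.0197
shank mid(+8mm in +w) [ 4.47456007e-01 -3.79852739e-04]
```

View pics/w3.png

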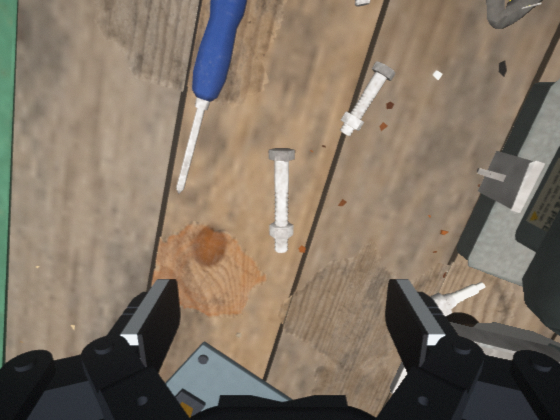

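Wrist view: the bolt is centred at (281,200) with its head up at (281,155) and its nut at (281,231). Its neighbours are clear of the finger path.

```bash
python3 - <<'E'
from h import *
go([.4475,-.0004,.011],np.radians(14.95))
E
```

```text
t 2.2333 shift [ 0.0083 -0.0024  1.0253] turn 0.0008 y0deg 15.25 q [-0.13 -0.12  1.72 -0.    1.54 -0.4 ]
```

Emit:
jog_arm --commands '[[0.2, [0.008, -0.002, 0.2], 0], [0.2, [0.008, -0.002, 0.4], 0], [0.2, [0.008, -0.002, 0.6], 0], [0.2, [0.008, -0.002, 0.8], 0], [0.2, [0.008, -0.002, 0.9], 0], [0.2, [0.008, -0.002, 0.95], 0], [0.2, [0.008, -0.002, 0.99], 0], [0.2, [0.008, -0.002, 1.0], 0], [0.2, [0.008, -0.002, 1.0], 0]]'

```text
t: 2.98
position: [0.4481, 0.0006, 0.0154]
tcp_rot: [1.904, 2.497, 0.002]
force: [-0.1, 1.1, -0.1]
finger_gap: 0.0517
grip_force: 0.0
```

```bash
python3 - <<'E'
from h import *
go([.4475,-.0004,.011],np.radians(14.95))
E
```

```text
t 2.9833 shift [-0.0053 -0.0058  0.0293] turn 0.0011 y0deg 15.36 q [-0.13  0.02  1.9  -0.    1.21 -0.39]
```

Emit:
jog_arm --commands '[[0.2, [-0.005, -0.005, 0.02], 0], [0.2, [-0.005, -0.005, 0.025], 0], [-1, [-0.005, -0.005, 0.025], 0], [-1, [-0.005, -0.005, 0.025], 0], [-1, [-0.005, -0.005, 0.025], 0], [-1, [-0.005, -0.005, 0.025], 0], [-1, [-0.005, -0.005, 0.025], 0], [-1, [-0.005, -0.005, 0.025], 0], [-1, [-0.005, -0.005, 0.025], 0], [-1, [-0.005, -0.005, 0.025], 0]]'

```text
t: 3.82
position: [0.4469, 0.0005, 0.011]
tcp_rot: [1.903, 2.499, 0.001]
force: [-0.8, -0.9, 5.5]
finger_gap: 0.0095
grip_force: 58.7
```

Emit:
jog_arm --commands '[[-1, [0, 0, -0.05], 0], [-1, [0, 0, -0.15], 0], [-1, [0, 0, -0.35], 0], [-1, [0, 0, -0.6], 0], [-1, [0, 0, -0.8], 0], [-1, [0, 0, -0.95], 0], [-1, [0, 0, -1.0], 0], [-1, [0, 0, -1.0], 0]]'

```text
t: 4.48
position: [0.4478, 0.0003, 0.1627]
tcp_rot: [1.901, 2.496, 0.004]
force: [-0.1, -0.3, -1.9]
finger_gap: 0.0094
grip_force: 58.6
```

```bash
python3 - <<'E'
from bl import *
f,d,K,T=cam('wrist'); save('w4.png',f); print(readout.get_obs()['grip_force'],readout.get_obs()['force'])
go([.4048,-.2594,.16],np.radians(-24.9))
E
```

```text
58.649155497550964 [-0.85995263 -0.29714803 -1.54215134]
t 4.5333 shift [-1.5955 -0.7297  0.0028] turn 0.112 y0deg 15.43 q [-0.13 -0.12  1.73 -0.    1.53 -0.4 ]
```

View pics/w4.png

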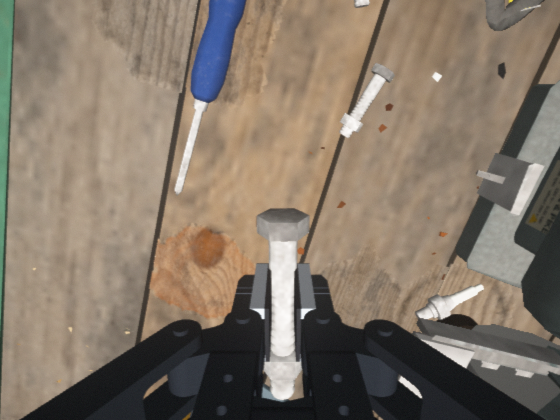

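Wrist view: the bolt is held across the shank, straight in the jaws, with its head at (282,222) and its nut at (283,372).

Emit:
jog_arm --commands '[[-1, [-0.2, -0.09, 0], 0.015], [-1, [-0.4, -0.18, 0], 0.03], [-1, [-0.6, -0.27, 0], 0.045], [-1, [-0.8, -0.36, 0], 0.06], [-1, [-0.95, -0.45, 0], 0.075], [-1, [-1.0, -0.46, 0], 0.09], [-1, [-1.0, -0.46, 0], 0.105], [-1, [-1.0, -0.46, 0], 0.112], [-1, [-1.0, -0.46, 0], 0.112]]'

```text
t: 5.28
position: [0.4184, -0.1622, 0.1573]
tcp_rot: [-2.645, -1.685, 0.005]
force: [0.2, -0.2, -2.0]
finger_gap: 0.0092
grip_force: 58.6
```

```bash
cat > held.py <<'E'
from h import *
def held(f,d,K,T):
    o=readout.get_obs(); M=R.from_rotvec(o['tcp_rot']).as_matrix(); p=(cloud(d,K,T)-o['position'])@M
    hsv=cv2.cvtColor(f,cv2.COLOR_RGB2HSV)
    m=(abs(p[...,1])<.013)&(abs(p[...,0])<.06)&(p[...,2]>-.02)&(p[...,2]<.02)
    for a in np.arange(-.048,.056,.006):
        k=m&(p[...,0]>a)&(p[...,0]<a+.006)&(hsv[...,2]>60)
        if k.sum()>3: print(round(a,3),k.sum(),'y',p[k][:,1].min().round(4),p[k][:,1].max().round(4),'z top',np.percentile(p[k][:,2],3).round(4))
    print('xmax',p[m][:,0].max())
E
python3 - <<'E'
from held import *; from st import *
f,d,K,T=cam('wrist'); held(f,d,K,T); stand(f,d,K,T); save('w5.png',f)
go([.4048,-.2594,.16],np.radians(-24.9))
E
```

```text
-0.048 222 y -0.0063 0.0049 z top -0.0048
-0.042 180 y -0.0088 0.0079 z top -0.0083
-0.036 399 y -0.0087 0.0078 z top -0.0084
-0.03 457 y -0.0061 0.0054 z top -0.0078
-0.024 291 y -0.0056 0.0047 z top -0.0046
-0.018 250 y -0.0055 0.0042 z top -0.0042
-0.012 303 y -0.0051 0.0043 z top -0.0088
-0.006 301 y -0.0052 0.0043 z top -0.0084
-0.0 301 y -0.0051 0.0043 z top -0.0051
0.006 1229 y -0.013 0.013 z top -0.0189
0.012 433 y -0.0114 0.0108 z top -0.0152
0.018 407 y -0.0059 0.0056 z top -0.0039
0.024 450 y -0.0107 0.0104 z top -0.0076
0.03 1150 y -0.0106 0.0103 z top -0.0073
xmax 0.03502757639073448
vee [332 299  10  10  54] [ 0.4239 -0.2467  0.0515] 0.0458 0.055 rect at .055 [ 0.4239 -0.2441  0.055 ] [np.float64(0.0043), np.float64(0.0094)]
handle [433 307  22  50 780] [ 0.4828 -0.2545  0.1063] yaw y 65.81 mid [ 0.4817 -0.257 ] 0.032716918156967985
t 5.3333 shift [-0.6278  0.1891 -0.0168] turn 0.0001 y0deg -24.86 q [-0.5  -0.11  1.72 -0.    1.53 -0.06]
```

```bash
python3 - <<'E'
from h import *
go([.388,-.318,.20],np.radians(-24.9))
E
```

```text
t 5.3333 shift [-1.0293  0.2503 -0.2839] turn 0.0001 y0deg -24.86 q [-0.5  -0.11  1.72 -0.    1.53 -0.06]
```

Emit:
jog_arm --commands '[[-1, [-0.15, 0.05, -0.15], 0], [-1, [-0.35, 0.1, -0.28], 0], [-1, [-0.6, 0.15, -0.28], 0], [-1, [-0.8, 0.2, -0.28], 0], [-1, [-0.95, 0.25, -0.28], 0], [-1, [-1.0, 0.25, -0.28], 0], [-1, [-1.0, 0.25, -0.28], 0], [-1, [-1.0, 0.25, -0.28], 0]]'

```text
t: 6.0
position: [0.3906, -0.3134, 0.2013]
tcp_rot: [-2.645, -1.689, -0.0]
force: [-0.3, 1.1, -2.5]
finger_gap: 0.0092
grip_force: 58.7
```

```bash
python3 - <<'E'
from st import *
for i in range(2):
    f,d,K,T=cam('wrist'); stand(f,d,K,T)
save('w6.png',f);np.savez('w6.npz',f=f,d=d,K=K,T=T)
go([.4048,-.2594,.16],np.radians(-24.9))
E
```

```text
vee [250  99  42   6 226] [ 0.4129 -0.2428  0.0488] 0.042 0.0549 rect at .055 [ 0.413  -0.2427  0.055 ] [np.float64(0.0305), np.float64(0.0036)]
vee [252 145  40   9 223] [ 0.3978 -0.2762  0.0479] 0.035 0.055 rect at .055 [ 0.3986 -0.2749  0.055 ] [np.float64(0.0301), np.float64(0.0062)]
handle [ 365   49   29  161 2544] [ 0.4694 -0.2851  0.107 ] yaw y 65.32 mid [ 0.4679 -0.2883] 0.09908347311746551
vee mid [ 0.40580639 -0.25880314  0.055     ] 0.03530752357327103 65.81113721360224
vee [250  99  42   6 221] [ 0.413  -0.2427  0.0479] 0.0367 0.0549 rect at .055 [ 0.4133 -0.2424  0.055 ] [np.float64(0.0305), np.float64(0.0036)]
vee [252 146  39   9 226] [ 0.3977 -0.276   0.0475] 0.0363 0.0557 rect at .055 [ 0.3983 -0.275   0.055 ] [np.float64(0.006), np.float64(0.0295)]
handle [ 365   50   29  160 2532] [ 0.4693 -0.2852  0.1069] yaw y 65.32 mid [ 0.4679 -0.2883] 0.09860839862271
vee mid [ 0.4058327  -0.25868022  0.055     ] 0.03585580516793179 65.2740419703726
t 6.1 shift [ 0.3619 -0.0663  0.2803] turn 0.0003 y0deg -24.79 q [-0.79 -0.01  1.55  0.    1.61 -0.36]
```

View pics/w6.png

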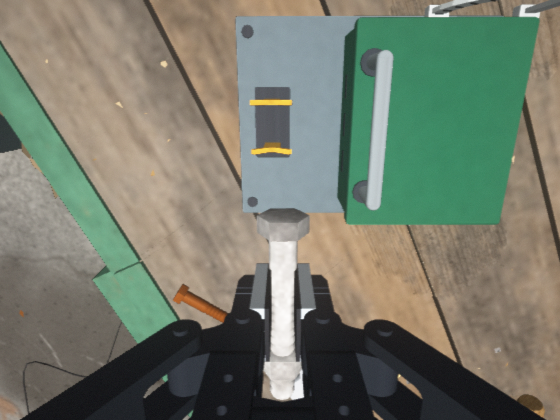

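Wrist view: the bolt is held. The vees are at (271,102) and (271,150), and the handle runs from (385,52) to (373,208). The 3D vee spacing is 36.7 mm against the given 37, and cradle to handle is 69 mm against 70, so the estimates hold.

```bash
python3 - <<'E'
from h import *
go([.4062,-.2588,.10],np.radians(-24.7))
E
```

```text
t 6.1 shift [ 0.3691 -0.0591  0.6803] turn -0.0002 y0deg -24.79 q [-0.79 -0.01  1.55  0.    1.61 -0.36]
```

Emit:
jog_arm --commands '[[-1, [0.18, -0.03, 0.1], 0], [-1, [0.37, -0.059, 0.2], 0], [-1, [0.37, -0.059, 0.35], 0], [-1, [0.37, -0.059, 0.5], 0], [-1, [0.37, -0.059, 0.6], 0], [-1, [0.37, -0.059, 0.66], 0], [-1, [0.37, -0.059, 0.68], 0], [-1, [0.37, -0.059, 0.68], 0], [-1, [0.37, -0.059, 0.68], 0]]'

```text
t: 6.85
position: [0.4069, -0.2604, 0.1016]
tcp_rot: [2.646, 1.69, 0.001]
force: [-0.7, 0.2, -0.6]
finger_gap: 0.0096
grip_force: 58.7
```

```bash
python3 - <<'E'
from st import *; from held import held
f,d,K,T=cam('wrist'); held(f,d,K,T); save('w7.png',f)
go([.4062,-.2588,.052],np.radians(-24.7))
E
```

```text
-0.048 224 y -0.0064 0.0049 z top -0.0048
-0.042 153 y -0.0089 0.0078 z top -0.0082
-0.036 388 y -0.0088 0.0078 z top -0.0085
-0.03 485 y -0.0064 0.0051 z top -0.0079
-0.024 275 y -0.0056 0.0046 z top -0.0044
-0.018 266 y -0.0056 0.0045 z top -0.0044
-0.012 293 y -0.0053 0.0042 z top -0.0088
-0.006 314 y -0.0053 0.0042 z top -0.0084
-0.0 304 y -0.0053 0.0042 z top -0.0054
0.006 924 y -0.0129 0.0128 z top -0.0192
0.012 746 y -0.0118 0.0107 z top -0.0184
0.018 397 y -0.0061 0.0054 z top -0.004
0.024 418 y -0.0109 0.0103 z top -0.0074
0.03 1213 y -0.0109 0.0101 z top -0.0074
xmax 0.035513404383517945
t 6.9 shift [ 0.0096 -0.0115  0.3333] turn -0.0005 y0deg -24.87 q [-0.69  0.01  1.73  0.    1.4  -0.25]
```

Emit:
jog_arm --commands '[[-1, [0.006, -0.007, 0.1], 0], [-1, [0.006, -0.007, 0.2], 0], [-1, [0.006, -0.007, 0.26], 0], [-1, [0.006, -0.007, 0.29], 0], [-1, [0.006, -0.007, 0.31], 0], [-1, [0.006, -0.007, 0.32], 0], [-1, [0.006, -0.007, 0.32], 0]]'

```text
t: 7.48
position: [0.4059, -0.2593, 0.0529]
tcp_rot: [2.647, 1.69, 0.0]
force: [0.5, -0.3, -0.9]
finger_gap: 0.0095
grip_force: 58.7
```

```bash
python3 - <<'E'
from h import *
go([.4062,-.2588,.052],np.radians(-24.7)); o=readout.get_obs(); print(o['position'],o['force'],o['wrist_torque'])
E
```

```text
t 7.4833 shift [0.0039 0.0001 0.0063] turn -0.0005 y0deg -24.89 q [-0.69  0.05  1.79 -0.    1.3  -0.25]
[ 0.40593421 -0.25932     0.0529492 ] [ 0.54958009 -0.28341599 -0.87322437] [-0.02475621  0.02845797  0.02857421]
```

Emit:
jog_arm --commands '[[-1, [0, 0, 0.007], 0], [-1, [0, 0, 0.007], 0], [-1, [0, 0, 0.013], 0], [-1, [0, 0, 0.013], 0]]'

```text
t: 7.82
position: [0.4059, -0.2593, 0.0514]
tcp_rot: [2.647, 1.69, 0.0]
force: [-2.2, 0.6, 2.2]
finger_gap: 0.0094
grip_force: 59.0
```

Emit:
jog_arm --commands '[[-0.7, [0, 0, 0.013], 0], [-0.5, [0, 0, 0.013], 0], [-0.35, [0, 0, 0.013], 0], [-0.35, [0, 0, 0.013], 0], [-0.35, [0, 0, 0.013], 0], [-0.35, [0, 0, 0.013], 0], [-0.35, [0, 0, 0.013], 0]]'

```text
t: 8.4
position: [0.4057, -0.2591, 0.0487]
tcp_rot: [2.648, 1.69, -0.0]
force: [-0.0, -0.2, -0.5]
finger_gap: 0.0274
grip_force: 0.0
```

```bash
python3 - <<'E'
from st import *; from held import held
f,d,K,T=cam('wrist'); held(f,d,K,T); save('w8.png',f)
E
```

```text
-0.048 209 y -0.0055 0.0056 z top -0.0068
-0.042 205 y -0.01 0.01 z top -0.0104
-0.036 544 y -0.0104 0.0099 z top -0.0106
-0.03 722 y -0.0103 0.0098 z top -0.0097
-0.024 526 y -0.0129 0.0129 z top -0.0067
-0.018 603 y -0.0129 0.013 z top -0.0067
-0.012 330 y -0.0061 0.0056 z top -0.007
-0.006 323 y -0.006 0.0056 z top -0.007
-0.0 347 y -0.0059 0.0054 z top -0.0072
0.006 362 y -0.0058 0.0053 z top -0.0071
0.012 549 y -0.0128 0.013 z top -0.0073
0.018 717 y -0.0129 0.013 z top -0.0071
0.024 459 y -0.0109 0.0103 z top -0.0109
0.03 1223 y -0.0108 0.0102 z top -0.0109
xmax 0.03511210789542283
```

View pics/w8.png

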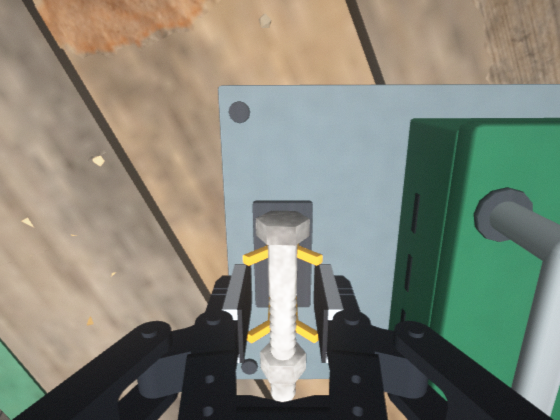

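Wrist view: the bolt is lying in both vees (arms at (257,258)/(310,257) and (258,332)/(307,331)), straight and centred, and the fingers are clear of it on both sides.

Emit:
jog_arm --commands '[[-0.35, [0, 0, -0.03], 0], [-0.35, [0, 0, -0.1], 0], [-0.35, [0, 0, -0.25], 0], [-0.35, [0, 0, -0.45], 0], [-0.35, [0, 0, -0.65], 0], [-0.2, [0, 0, -0.85], 0], [0, [0, 0, -0.9], 0], [0.1, [0, 0, -0.9], 0]]'

```text
t: 9.12
position: [0.4073, -0.2603, 0.1882]
tcp_rot: [2.641, 1.686, 0.004]
force: [-0.7, -0.8, -0.4]
finger_gap: 0.0469
grip_force: 0.0
```

```bash
python3 - <<'E'
from st import *; from bl import bolt
f,d,K,T=cam('wrist'); stand(f,d,K,T); bolt(f,d,K,T,(.4055,-.2595),.042,.068)
go([.469,-.2888,.17],np.radians(-24.7))
E
```

```text
vee [258 173  13   7  65] [ 0.4035 -0.238   0.0512] 0.0471 0.0551 rect at .055 [ 0.404  -0.2373  0.055 ] [np.float64(0.009), np.float64(0.0041)]
vee [287 172  12   8  64] [ 0.4229 -0.247   0.0511] 0.0459 0.0545 rect at .055 [ 0.4232 -0.2462  0.055 ] [np.float64(0.0041), np.float64(0.0092)]
vee [260 217  12   8  59] [ 0.3884 -0.2713  0.0507] 0.0453 0.0549 rect at .055 [ 0.3892 -0.2699  0.055 ] [np.float64(0.0095), np.float64(0.0039)]
vee [286 217  13   8  61] [ 0.4074 -0.2803  0.0507] 0.045 0.056 rect at .055 [ 0.408  -0.2788  0.055 ] [np.float64(0.0039), np.float64(0.0101)]
handle [ 372  145   29  146 2261] [ 0.4696 -0.2841  0.1068] yaw y 65.36 mid [ 0.4681 -0.2875] 0.09815852683974813
px [ 258  153   42  109 2176] rect ((401.73785400390625, -267.56072998046875), (88.34576416015625, 31.517255783081055), 65.2003173828125) pca yaw 65.32 zmax 0.06051800351264641
-0.048 21 -0.005 0.0049 0.0552
-0.042 93 -0.0051 0.0058 0.0564
-0.036 66 -0.005 0.0057 0.0561
-0.03 151 -0.01 0.0097 0.0603
-0.024 221 -0.0099 0.0096 0.0598
-0.018 98 -0.0051 0.0055 0.0563
-0.012 249 -0.0154 0.0158 0.056
-0.006 107 -0.0051 0.0053 0.0562
-0.0 94 -0.0051 0.0052 0.0562
0.006 105 -0.0051 0.0059 0.0566
0.012 111 -0.0051 0.0059 0.0563
0.018 113 -0.0051 0.0058 0.0569
0.024 281 -0.0158 0.0157 0.0568
0.03 103 -0.0051 0.0056 0.057
0.036 212 -0.0105 0.0101 0.0605
0.042 151 -0.0104 0.01 0.0597
shank mid(+8mm in +w) [ 0.40492465 -0.2602209 ]
t 9.1667 shift [-0.0006  0.461   0.1047] turn -0.0005 y0deg -24.89 q [-0.69 -0.05  1.62 -0.    1.57 -0.25]
```

Emit:
jog_arm --commands '[[0.1, [0, 0.2, 0], 0], [0.1, [0, 0.4, 0], 0], [0.1, [0, 0.458, 0.1], 0], [0.1, [0, 0.458, 0.25], 0], [0.1, [0, 0.458, 0.4], 0], [0.1, [0, 0.458, 0.48], 0], [0.1, [0, 0.458, 0.52], 0], [0.1, [0, 0.458, 0.54], 0], [0.1, [0, 0.458, 0.54], 0]]'

```text
t: 9.92
position: [0.4676, -0.2878, 0.102]
tcp_rot: [-2.647, -1.69, 0.001]
force: [0.5, 0.6, 0.7]
finger_gap: 0.0471
grip_force: 0.0
```

```bash
python3 - <<'E'
from st import *
f,d,K,T=cam('wrist'); stand(f,d,K,T)
go([.4688,-.2880,.102],np.radians(-24.7))
E
```

```text
vee [169 202  17  18 185] [ 0.4221 -0.2461  0.048 ] 0.035 0.0549 rect at .055 [ 0.4249 -0.2449  0.055 ] [np.float64(0.0071), np.float64(0.0111)]
vee [127 209  19  11 138] [ 0.403  -0.2378  0.0514] 0.0476 0.0553 rect at .055 [ 0.4051 -0.2373  0.055 ] [np.float64(0.0098), np.float64(0.0044)]
vee [175 259  17  21 183] [ 0.4063 -0.2792  0.047 ] 0.035 0.0551 rect at .055 [ 0.4101 -0.2763  0.055 ] [np.float64(0.0073), np.float64(0.014)]
vee [136 268  18  12 131] [ 0.3877 -0.2713  0.0511] 0.0463 0.0548 rect at .055 [ 0.3902 -0.2702  0.055 ] [np.float64(0.0103), np.float64(0.0048)]
handle [ 274  179   26  215 4910] [ 0.4715 -0.2825  0.107 ] yaw y 65.35 mid [ 0.4688 -0.2883] 0.0992129202268107
t 9.9667 shift [0.0027 0.0037 0.0079] turn -0.0005 y0deg -24.89 q [-0.65  0.15  1.57 -0.    1.42 -0.22]
```

Handle centred; closing on it.

Emit:
jog_arm --commands '[[0.1, [0.002, 0.004, 0], 0], [-1, [0.002, 0.004, 0], 0], [-1, [0.002, 0.004, 0], 0], [-1, [0.002, 0.004, 0], 0], [-1, [0.002, 0.004, 0], 0], [-1, [0.002, 0.004, 0], 0], [-1, [0.002, 0.004, 0], 0], [-1, [0.002, 0.004, 0], 0]]'

```text
t: 10.63
position: [0.4691, -0.2882, 0.1034]
tcp_rot: [2.647, 1.69, 0.001]
force: [-0.5, 0.7, 3.5]
finger_gap: 0.0076
grip_force: 58.8
```

Emit:
jog_arm --commands '[[-1, [0, 0.028, -0.062], 0], [-1, [0, 0.062, -0.121], 0], [-1, [0, 0.1, -0.176], 0], [-1, [0, 0.144, -0.229], 0], [-1, [0, 0.191, -0.277], 0], [-1, [0, 0.191, -0.277], 0], [-1, [0, 0.191, -0.277], 0]]'

```text
t: 11.22
position: [0.4933, -0.2994, 0.1452]
tcp_rot: [-2.644, -1.688, 0.005]
force: [-6.4, 1.3, 0.2]
finger_gap: 0.0076
grip_force: 59.2
```

Emit:
jog_arm --commands '[[-1, [0, 0.052, -0.044], 0], [-1, [0, 0.107, -0.083], 0], [-1, [0, 0.166, -0.117], 0], [-1, [0, 0.227, -0.146], 0], [-1, [0, 0.291, -0.17], 0], [-1, [0, 0.291, -0.17], 0], [-1, [0, 0.291, -0.17], 0], [-1, [0, 0.291, -0.17], 0], [-1, [0, 0.291, -0.17], 0]]'

```text
t: 11.97
position: [0.5333, -0.3177, 0.1742]
tcp_rot: [-2.647, -1.69, 0.002]
force: [-7.3, 4.1, 9.6]
finger_gap: 0.0067
grip_force: 60.5
```

```bash
python3 - <<'E'
from st import *; from bl import bolt
o=readout.get_obs(); print(o['position'],o['force'],o['grip_force'])
hg=np.array([.4056,-.2593])+.178*np.array([.9085,-.4179])
f_=(hg-o['position'][:2])@np.array([.9085,-.4179]); print('angle from TCP',np.degrees(np.arctan2(o['position'][2]-.06,f_)-np.arctan2(44,108)))
f,d,K,T=cam('wrist'); save('w9.png',f)
P=cloud(d,K,T); hsv=cv2.cvtColor(f,cv2.COLOR_RGB2HSV); g=(hsv[...,0]>60)&(hsv[...,0]<90)&(hsv[...,1]>120)&(P[...,2]>.09)
p=P[g]; c=np.median(p,0); p=p[np.linalg.norm(p-c,axis=1)<.08]; n=np.linalg.svd(p-p.mean(0),full_matrices=False)[2][2]; print('green pts',len(p),'tilt',np.degrees(np.arccos(abs(n[2]))))
try: bolt(f,d,K,T,(.4055,-.2595),.042,.068)
except Exception as e: print(e)
E
```

```text
[ 0.53326926 -0.31773918  0.17415082] [-7.34788232  4.05590821  9.62335782] 60.49227833747864
angle from TCP 49.60551919202718
green pts 18584 tilt 46.70287445445638
px [  69  158   52  114 2577] rect ((401.8963623046875, -267.5353088378906), (88.4443359375, 31.974910736083984), 64.64069366455078) pca yaw 65.38 zmax 0.06023360361184696
-0.048 34 -0.0052 0.0057 0.0554
-0.042 114 -0.006 0.0045 0.0557
-0.036 84 -0.0058 0.0045 0.0564
-0.03 170 -0.0103 0.0062 0.0597
-0.024 254 -0.0105 0.0096 0.06
-0.018 123 -0.006 0.0102 0.0559
-0.012 282 -0.0159 0.0161 0.0559
-0.006 127 -0.0061 0.0045 0.0566
-0.0 122 -0.0062 0.0048 0.0565
0.006 132 -0.006 0.0058 0.0566
0.012 141 -0.0064 0.0051 0.0567
0.018 144 -0.0068 0.0052 0.0569
0.024 311 -0.0163 0.0155 0.056
0.03 128 -0.0076 0.0053 0.0565
0.036 244 -0.0108 0.0061 0.0602
0.042 167 -0.0109 0.0098 0.0602
shank mid(+8mm in +w) [ 0.40511598 -0.26021073]
```

View pics/w9.png

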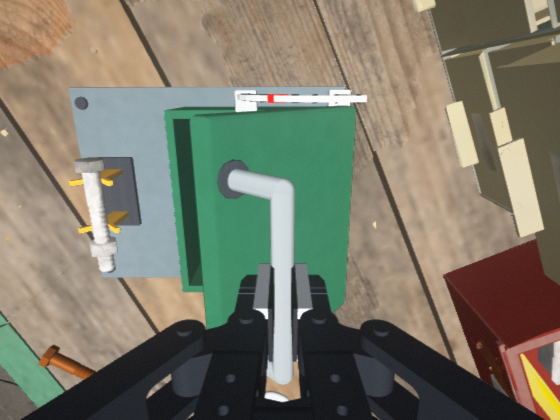

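Wrist view: the lid is open with the bar still in the jaws at (283,290), and the bolt lies in the vees at (95,215). I'll check the tilt on the lid's top face only.

```bash
python3 - <<'E'
from st import *
f,d,K,T=cam('wrist'); P=cloud(d,K,T)
for r in ((120,155,215,335),(205,255,300,340),(200,255,215,265)):
    p=P[r[0]:r[1],r[2]:r[3]].reshape(-1,3); n=np.linalg.svd(p-p.mean(0),full_matrices=False)[2][2]
    print('tilt',np.degrees(np.arccos(abs(n[2]))),p.mean(0))
o=readout.get_obs();print(o['t'],o['position'],o['qd'].round(3),o['force'],o['grip_force'])
E
```

```text
tilt 78.64546564775068 [ 0.55610226 -0.26270894  0.12685909]
tilt 63.62237913807585 [ 0.55367881 -0.32879197  0.09775712]
tilt 80.79640071535682 [ 0.52314532 -0.29106022  0.1483059 ]
12.0667 [ 0.53320311 -0.3177014   0.17411016] [ 0.     0.001  0.002  0.    -0.002 -0.001] [-8.0575819   4.07733261 10.30969879] 60.48604488372803
```

```bash
python3 - <<'E'
from st import *
f,d,K,T=cam('wrist'); P=cloud(d,K,T)
X=np.array([.9085,-.4179]); q=(P[...,:2]-np.array([.4056,-.2593]))@X-.178
for row in (135,230):
    print([(c,round(q[row,c]*1e3,1),round(P[row,c,2]*1e3-60,1)) for c in range(180,350,12)])
E
```

```text
[(180, np.float64(-112.4), np.float64(-18.2)), (192, np.float64(-76.2), np.float64(92.5)), (204, np.float64(-70.1), np.float64(97.2)), (216, np.float64(-65.3), np.float64(96.7)), (228, np.float64(-61.2), np.float64(90.6)), (240, np.float64(-56.7), np.float64(84.8)), (252, np.float64(-51.8), np.float64(79.3)), (264, np.float64(-46.5), np.float64(75.2)), (276, np.float64(-41.0), np.float64(67.5)), (288, np.float64(-35.0), np.float64(60.5)), (300, np.float64(-28.4), np.float64(52.0)), (312, np.float64(-21.4), np.float64(45.2)), (324, np.float64(-13.8), np.float64(36.2)), (336, np.float64(-5.4), np.float64(26.5)), (348, np.float64(3.7), np.float64(16.4))]
[(180, np.float64(-114.5), np.float64(-2.5)), (192, np.float64(-111.8), np.float64(-25.6)), (204, np.float64(-73.6), np.float64(95.1)), (216, np.float64(-67.6), np.float64(97.7)), (228, np.float64(-63.1), np.float64(92.6)), (240, np.float64(-58.2), np.float64(87.8)), (252, np.float64(-53.1), np.float64(81.1)), (264, np.float64(-47.5), np.float64(74.7)), (276, np.float64(-40.4), np.float64(113.3)), (288, np.float64(-35.6), np.float64(113.8)), (300, np.float64(-27.7), np.float64(51.8)), (312, np.float64(-19.9), np.float64(42.6)), (324, np.float64(-11.4), np.float64(32.9)), (336, np.float64(-2.1), np.float64(22.7)), (348, np.float64(8.2), np.float64(11.1))]
```

The lid slope measures 49.3°, it is still and held, and the bolt is seated. I'll hand it in.

```bash
python3 -c "
from workcell import ticket; print(ticket.close_job())"
```

```text
the job is handed in; nothing more can be done
None
```

The long bolt lies let go in both vee rests, the gripper is holding the lid at about 49° (measured in the wrist camera's depth image), and I handed the job in; the interface returned no verdict.

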